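# Swing a frame bar home in the drilling jig and clamp it

### The arm

A 7-joint arm with a two-finger parallel gripper is mounted at the origin on the work surface. World frame = base frame: x ahead of the robot, y to its left, z up, the work surface at z = 0. Lengths are in m, angles in rad, forces in N, time in s.
With the tool pointing down it reaches from about 0.4 to 0.85 m from the base axis. Payload 10.4 kg.
Tool frame: the origin (TCP) lies midway between the tips of the shut fingers; the grasp point (between the pads) lies 19 mm behind it (manip.tcp_to_grasp is the distance from the TCP to the grasp point, in m); z points along the fingers, y is the line along which they close (so a half turn about z gives the same grasp; the last joint's range is limited). The gripper opens to 85 mm and grips with 20 to 120 N. Pads are 22 mm wide; open, the fingers measure 114 mm over their backs; the gripper's body (76 mm by 85 mm) begins 54 mm behind the grasp point. The pads swing forward as they close: fully open they stand 13 mm farther back than shut.
Start: joints at [1.306, 0.332, -0.065, 1.46, 0.022, 1.35, -0.088], TCP at [0.15, -0.607, 0.231] pointing down, gripper open.
Joint ranges: [-2.6, 2.6], [-0.5, 2.12], [-1.47, 1.34], [0.16, 2.42], [-1.27, 4.41], [0.06, 2.06], [-2.6, 2.6]. Speed limits (rad/s): [2.22, 2.22, 2.79, 2.79, 3.14, 3.14, 3.14].

### API

Orientations are given as a unit quaternion [x, y, z, w].
In Python, from workcell import manip gives the robot as it stands.
- The arm moves only by the shell command python3 -m jog 'ROWS' [FORCE]. ROWS is a JSON object of lists of equal length, an entry for each row: "offset": the shift along the world's x, y, z in m, a list of three; "yaw": the turn about the world's z in degrees; "jaw": the closure, from 0 (fully open) to 1 (shut). A call has 1 to 20 rows; each row shifts and turns the commanded pose from where the row before left it; what a row does not reach is not made up. A row lasts 1/12 s, in which the tool goes at most 41.7 mm and 7.16 degrees, less where a joint would pass 70% of its speed; a pose out of reach is approached as far as the arm can. A call is refused whole if a number of a shift passes 0.0417 or a number of a turn 7.16, either way. A call with a gripper value outside its range is refused whole. The fingers move at their own pace and stop on an object; FORCE is the grip in N (left out, the last holds). Time passes only in rows, so rows that do not move let the fingers close. It gives the time, the measured TCP pose, the force, the opening and the grip force at its end, in the units of the state.
- manip.get_obs(): the state, without advancing time (a new reading comes with each control period).
- manip.camera(name): name is "scene" or "side" or "wrist"; returns a dict with "frame" (480x640x3 uint8, red, green, blue), "camera_matrix" (3x3 intrinsics, pixels), "eye" and "attitude" of the camera in the world; the wrist camera has in their place "hand_eye" (4x4, takes a point from camera to tool coordinates, whose origin is the TCP and whose axes are the flange's). Camera axes: x right, y up, looking along -z (the intrinsics and any distortion apply to the point x, -y, -z); pixel columns grow to the right and rows downward; lengths in m; the calibration is good to about 2 mm. A picture is of the moment at which its call begins: read the wrist's pose just before it. There is no depth.
- manip.hand_in(): hands the job in; it is judged then, once.
Trained networks look in a picture, given as the dict that the camera call returned (one of the last four; its "shot" number tells which), for a name from the list of things; names that differ only in an ending like _2 or _b are one class to them, and where a whole thing is asked for, a point or a joint stands for the part that bears it (a point fixed in the world has none). Each returns a list of dicts, best first, with "score" (0 to 1); they miss things now and then, are a little off and sometimes report something else, mostly with a low value. They report only what shows in the picture. A call takes as long as a camera call.
- manip.masks_of(picture, name): "region" (480x640 bool, what is visible of it).
- manip.tip_of(picture, name): "at" ([x, y, z] in m, in world coordinates, good to about 4 mm: a listed point, or the origin of a listed thing).
The state is a dict: "clock": time; "joint_pos": joint angles; "joint_velocities": joint speeds; "tau": joint torques, N m; "position": TCP position; "ee_rot": TCP orientation; "ft_force": force on the tool from outside, world axes, zero at the start; "torque": the same for the moment, N m; "grip_width": opening from 0.0 (shut) to 1.0 (fully open); "grasp_force": force on a finger pad.
Only numpy, scipy, OpenCV 4.12 (cv2) and the standard library are available. Lean on these libraries where they do the work, as an engineer would, in place of code of your own. Each camera call takes 0.05 s, during which the arm holds its last target. There are 200 camera calls.

### The job

The bored frame bar hangs on the pin of the drilling jig, swung out of line: push its free end round, past the spring roller, and press it home against the stop screw with a firm push of about 12 N, never more than 20 N or the stained edge bruises. Then throw the hold-down clamp fully over onto the bar so that it is ready for drilling, with its edge still bearing on the stop screw, and let go. Leave everything else lying where it is.

Things in the scene. Friction and masses are not known exactly. Their poses are not given: they have to be found in the camera images.
- jig: Drilling jig fixed to the bench: plywood board 500 x 320 x 18 mm. Origin on the bench top (z = 0) right under the locating pin; x runs along the bar as it lies when home, from pin to free end; y from the bar towards the stop; z up. The board spans x -70 to 430, y -195 to 125 mm. 'jig x, y, z' below are in this frame
- pin (a point): Foot of the steel locating pin, on the board's top face (z = 18 mm), jig x = y = 0. The pin is 10 mm in diameter, 30 mm high
- bar: Dark wooden frame bar, 40 wide, 22 mm thick, 0.2 to 0.4 kg, flat on the board, ends mitred. Origin under the centre of its 12 mm hole on the pin; x to the free end; y to the long edge (y = 20 mm, ends in the tip at x = 330), which meets the stop. Short edge y = -20, x -20 to 290. Starts turned 0.28 to 0.5 rad clockwise seen from above; home: parallel to jig x within 0.03. Drags with 1 to 2 N
- bar_tip (a point): The sharp tip of the bar's free end, at half thickness (bar x 330, y 20, z 11 mm)
- stop: The stop: aluminium block 50 x 30 x 30 mm at jig x 250 to 270 with a steel adjusting screw (17 mm flat round head facing the bar, axis 12 mm above the board). Axes as the jig's; origin on the board at jig y = 20 mm, where the head's face stands on average; the screw is set by hand: its face lies within 4 mm of that in y and is not measured, so feel for it. Block at y 18 to 48 mm in its own frame
- roller: Steel roller, 32 mm wide, 14 high, turning freely on a spring slide that gives way along jig +x by up to 13 mm (2 N, plus 0.4 N per mm). Origin at its centre, at rest at jig x = 336, y = 11, z = 32 mm. The bar's tip meets it 19 to 29 mm short of home, needs 4 to 10 N to pass, snaps over 4 to 14 mm short; then the roller bears on the mitred end and keeps the bar on the stop with 1.5 to 5.5 N
- clamp (a joint): Angle of the hold-down clamp: 0 = closed (handle upright, arm level over the bar, end of travel), growing to 1.35 rad as the handle leans back towards jig +y and the arm lifts. Starts at 1.0 to 1.25. Stiff hinge (0.6 N m) that stays where it is left; pushed at the grip it takes 6 to 17 N
- clamp_hinge (a point): The clamp's hinge, axis along jig x, at jig x = 100, y = 62, z = 52 mm
- clamp_grip (a point): A point on the axis of the clamp's round rubber grip, 21 mm in diameter, 105 mm from the hinge; the grip runs from 60 to 145 mm from the hinge. At angle q it stands at jig y = 62 + 105 sin q, z = 52 + 105 cos q mm
- pad: Rubber pad of 18 mm diameter under the clamp's arm, 62 mm from the hinge on the side away from the grip's lean; springy, it gives 2.5 mm and holds the bar down with about 5 N once the clamp is closed. Origin at its underside
- offcut: Mitred offcut of the same dark moulding, 78 x 40 x 22 mm, lying on the board near the pin. Origin under it
- screw_tin: Small open tin of brass screws, 54 mm wide, 24 mm high, on the board near the pin. Origin under its centre
- pencil: Flat green carpenter's pencil, 150 x 13 x 8 mm, on the board behind the stop. Origin under its middle
- wax_tin: Open white tin of yellow wax, 100 mm wide, 62 mm high, on the bench. Origin under its centre
- tin_lid: Round steel lid of the wax tin, 102 mm wide, 9 mm high, on the bench. Origin under its centre
- sanding_block: Cork sanding block 110 x 65 x 28 mm on the bench. Origin under its centre
- hammer: Hammer lying on the bench to the right. Origin under it
- glue_bottle: Yellow glue bottle, 60 mm wide, 170 mm high, standing on the bench to the right. Origin under its centre
- bush (a point): Top of the drill bush, at jig x = 185, y = 0, z = 64 mm, in an aluminium bridge that spans the bar: x 169 to 201, y -15 to 78 mm, underside at z = 48 mm. The bar passes below it
- stop_block (a point): Centre of the stop block's face where the screw comes out, 18 mm in y behind the stop's origin, 12 mm above the board; the screw's face is 14 to 22 mm in front of it

How it is judged:
On the way, in this order (a step that is already met when the one before it is completed fails the run):
1. the bar, still on its pin, is pressed home against the stop screw with at least 10 N for 0.3 s, the clamp still open (contact force between bar and stop above 10 N and horizontal distance between bar and pin below 0.004 m and value of joint clamp above 0.6 rad), for 0.3 s.
2. the clamp is thrown fully over and its pad holds the bar down (value of joint clamp below 0.08 rad and contact force between pad and bar above 2 N), for 0.2 s.
At the end, for the whole second after the job is handed in: The bar lies flat and at rest on the board, its hole on the pin (within 4 mm), parallel to the jig within 0.035 rad, its long edge still bearing on the stop screw (more than 0.5 N); the clamp is closed (joint below 0.08 rad) and its pad presses on the bar (more than 2 N) (all of step 2 and contact force between bar and stop above 0.5 N and horizontal distance between bar and pin below 0.004 m and angle between the x axis of bar and the x axis of jig, either way round below 0.035 rad and z of bar in the frame of jig below 0.021 m and linear speed of bar below 0.01 m/s); the robot touches nothing.
It fails at once if the bar is pressed on the stop screw with more than 20 N (contact force between bar and stop above 20 N).
It fails at once if a bystander is shifted by more than 30 mm (distance of any of offcut, screw_tin, pencil, wax_tin, tin_lid, sanding_block, hammer, glue_bottle from where it was at the start of the episode above 0.03 m).
It also fails if it takes over 67 s, if anything falls off the work surface, if the arm or the gripper's body presses on something with over 40 N, if the wrist force passes 120 N, or if a joint passes its speed limit or range.

## Working session

There is one attempt and no reset: what is moved stays moved. The work goes in short steps, Python scripts to look and compute and a shell command to move; the robot and the scene stay as the last step left them, time stands still between calls to the robot, and variables do not carry over. Pictures are saved under pics/ and viewed, at most 10 in all, crops included, and the job is handed in when it is done.

```bash
mkdir -p pics; ls; python3 - <<'E'
from workcell import manip
import cv2,numpy as np
o=manip.get_obs();print({k:np.round(v,3).tolist() for k,v in o.items()})
for n in ["scene","side"]:
    c=manip.camera(n);cv2.imwrite(f"pics/{n}0.png",c["frame"][:,:,::-1])
    print(n,np.round(c["eye"],3),np.round(c["attitude"],3).tolist())
    for t in ["pin","bar_tip","bar","stop","stop_block","roller","clamp_hinge","clamp_grip","pad","bush","jig","offcut","screw_tin","pencil","wax_tin","tin_lid","sanding_block","hammer","glue_bottle"]:
        try:
            r=manip.tip_of(c,t); print(t,[(np.round(x["at"],3).tolist(),round(x["score"],2)) for x in r[:2]])
        except Exception as e: print(t,e)
E
```

```text
pics
{'clock': 0.0, 'joint_pos': [1.306, 0.333, -0.065, 1.461, 0.022, 1.35, -0.089], 'joint_velocities': [0.001, 0.0, -0.001, -0.001, 0.0, 0.001, -0.0], 'tau': [-0.0, -62.544, 0.049, -39.16, 0.016, 0.01, 0.0], 'position': [0.15, -0.606, 0.231], 'ee_rot': [0.993, 0.121, -0.0, -0.001], 'ft_force': [-0.37, -0.557, 0.135], 'torque': [-0.009, -0.013, -0.028], 'grasp_force': 0.0, 'grip_width': 0.998}
scene [1.14  0.736 0.896] [0.134, 0.412, 0.848, 0.303]
pin [([0.41, 0.051, 0.021], 0.57)]
bar_tip [([0.709, -0.079, 0.033], 0.82)]
bar [([0.408, 0.05, 0.02], 0.91), ([0.369, -0.461, -0.002], 0.35)]
stop [([0.664, 0.037, 0.02], 0.73), ([0.762, 0.094, 0.023], 0.66)]
stop_block [([0.666, 0.054, 0.032], 0.97), ([0.516, 0.423, 0.0], 0.7)]
roller [([0.74, 0.014, 0.037], 0.7), ([0.346, 0.441, 0.003], 0.6)]
clamp_hinge [([0.522, 0.103, 0.058], 0.61), ([0.37, -0.462, -0.0], 0.33)]
clamp_grip [([0.533, 0.189, 0.099], 0.73)]
pad [([0.518, 0.1, 0.056], 0.32)]
bush [([0.592, 0.024, 0.065], 0.66)]
jig [([0.408, 0.051, -0.0], 0.69), ([0.762, 0.095, 0.018], 0.44)]
offcut [([0.411, -0.106, 0.013], 0.79), ([0.4
[... 699 characters left out ...]
2, 0.0], 0.33)]
roller [([0.74, 0.014, 0.035], 0.4), ([0.661, 0.036, 0.016], 0.32)]
clamp_hinge [([0.519, 0.099, 0.056], 0.9)]
clamp_grip [([0.535, 0.188, 0.099], 0.67)]
pad [([0.508, 0.055, 0.098], 0.49)]
bush [([0.595, 0.026, 0.063], 0.75), ([0.407, 0.054, 0.018], 0.39)]
jig [([0.41, -0.108, 0.02], 0.68), ([0.412, 0.05, 0.0], 0.63)]
offcut [([0.412, -0.107, 0.018], 0.84)]
screw_tin [([0.408, 0.143, 0.019], 0.58)]
pencil []
wax_tin [([0.517, 0.426, -0.002], 0.94)]
tin_lid [([0.696, 0.443, -0.001], 0.82)]
sanding_block [([0.346, 0.436, 0.003], 0.71)]
hammer [([0.714, -0.079, 0.03], 0.72), ([0.369, -0.464, 0.0], 0.62)]
glue_bottle [([0.637, -0.424, -0.001], 0.9), ([0.413, 0.05, 0.002], 0.69)]
```

View pictures.

```bash
cat > h.py <<'E'
import numpy as np
from scipy.optimize import least_squares
J={'pin':[0,0],'stop':[260,20],'block':[260,38],'roller':[336,11],'hinge':[100,62],'bush':[185,0]}
W=[('pin',.412,.051),('stop',.6635,.036),('block',.666,.054),('roller',.74,.014),('hinge',.5205,.101),('bush',.5935,.025),('pin',.41,.052)]
A=np.array([J[w[0]] for w in W])/1000;B=np.array([w[1:] for w in W])
def T(p,q):
    c,s=np.cos(p[2]),np.sin(p[2]);return q@np.array([[c,s],[-s,c]])+p[:2]
P=least_squares(lambda p:(T(p,A)-B).ravel(),[.41,.05,-.14],loss='soft_l1',f_scale=.003).x
def w(x,y): return T(P,np.array([x,y])/1000)
def j(X,Y):
    c,s=np.cos(P[2]),np.sin(P[2]);return (np.array([X,Y])-P[:2])@np.array([[c,-s],[s,c]])*1000
if __name__=="__main__":
    print(P,(T(P,A)-B)*1000); print('tip',j(.7115,-.080),'grip',j(.534,.1885),'offcut',j(.411,-.107),'tin',j(.405,.140),'pencil',j(.76,.093))
E
python3 h.py
```

```text
[ 0.40869311  0.05236804 -0.14363452] [[-3.30688617  1.36804086]
 [ 5.37853086 -1.05460995]
 [ 5.45507139 -1.23996881]
 [ 2.8076343   1.15934281]
 [-3.96190692 -1.58453149]
 [-1.71196336  0.88692987]
 [-1.30688617  0.36804086]]
tip [318.63597964 -87.66082954] grip [104.53042775 152.66668168] offcut [  25.09525364 -157.39670395] tin [-16.19882177  86.20091372] pencil [341.87312319  90.50001116]
```

View pics/scene0.png

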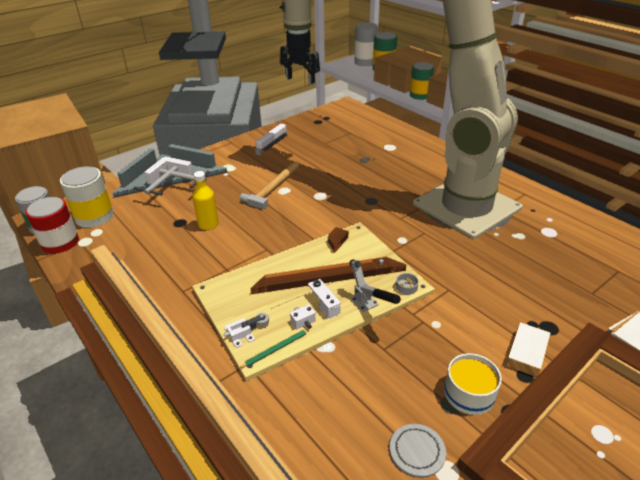

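View pics/side0.png

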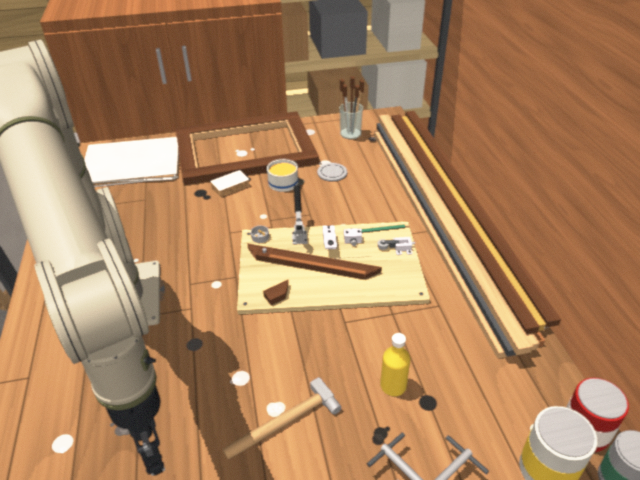

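The pictures show the jig board in front of the robot. The bar is swung out, with its tip at about (253,288) in the scene view, and the clamp handle leans back at about (385,293). I'll move over the open side of the bar with the fingers shut.

```bash
python3 -m jog '{"offset":[[0.0276,0.0262,0],[0.0276,0.0262,0],[0.0276,0.0262,0],[0.0276,0.0262,0],[0.0276,0.0262,0],[0.0276,0.0262,0],[0.0276,0.0262,0],[0.0276,0.0262,0],[0.0276,0.0262,0],[0.0276,0.0262,0],[0.0276,0.0262,0],[0.0276,0.0262,0],[0.0276,0.0262,0],[0.0276,0.0262,0],[0.0276,0.0262,0],[0.0276,0.0262,0],[0.0276,0.0262,0],[0.0276,0.0262,0],[0,0,0],[0,0,0]],"yaw":[3.8,3.8,3.8,3.8,3.8,3.8,3.8,3.8,3.8,3.8,3.8,3.8,3.8,3.8,3.8,3.8,3.8,3.8,0,0],"jaw":[1,1,1,1,1,1,1,1,1,1,1,1,1,1,1,1,1,1,1,1]}' 60
python3 - <<'E'
from workcell import manip
import cv2,numpy as np
from h import *
o=manip.get_obs();print(o["joint_pos"],j(*o["position"][:2]),o["ft_force"])
R=[]
for n in ["scene","side","wrist"]:
    c=manip.camera(n);cv2.imwrite(f"pics/{n}1.png",c["frame"][:,:,::-1])
    if n!="wrist":
      for t in ["pin","bar_tip","stop_block","stop","roller","clamp_hinge","clamp_grip","bush"]:
        r=manip.tip_of(c,t);print(n,t,[(np.round(x["at"],3).tolist(),round(x["score"],2),j(*x["at"][:2]).round()) for x in r[:1]])
E
```

```text
clock: 3.67
position: [0.6475, -0.1323, 0.2306]
ee_rot: [0.752, 0.659, 0.0, -0.001]
ft_force: [-0.2, -1.1, 0.9]
grip_width: 0.003
grasp_force: 0.0
[ 0.53432924  0.47190477 -0.57106099  1.33073392  0.2497144   1.41078673
 -0.15702315] [ 262.75945495 -148.60550999] [-0.17890259 -1.07414289  0.86770778]
scene pin [([0.411, 0.054, 0.022], 0.87, array([2., 2.]))]
scene bar_tip [([0.711, -0.084, 0.032], 0.66, array([318., -92.]))]
scene stop_block [([0.665, 0.054, 0.03], 0.95, array([254.,  38.]))]
scene stop [([0.665, 0.036, 0.018], 0.96, array([256.,  20.]))]
scene roller [([0.409, 0.049, 0.001], 0.75, array([ 1., -3.]))]
scene clamp_hinge [([0.518, 0.103, 0.056], 0.71, array([101.,  66.]))]
scene clamp_grip [([0.533, 0.192, 0.1], 0.67, array([103., 155.]))]
scene bush [([0.588, 0.024, 0.067], 0.67, array([181.,  -2.]))]
side pin [([0.412, 0.054, 0.013], 0.62, array([3., 2.]))]
side bar_tip [([0.716, -0.082, 0.029], 0.61, array([324., -89.]))]
side stop_block [([0.667, 0.053, 0.03], 0.77, array([256.,  38.]))]
side stop [([0.661, 0.037, 0.014], 0.81, array([252.,  21.]))]
side roller [([0.414, 0.052, 0.016], 0.68, array([5., 1.]))]
side clamp_hinge [([0.519, 0.102, 0.051], 0.84, array([102.,  65.]))]
side clamp_grip [([0.694, 0.444, 0.003], 0.7, array([226., 429.]))]
side bush [([0.594, 0.026, 0.059], 0.83, array([187.,   1.]))]
```

```bash
python3 -m jog '{"offset":[[0,0,-0.04],[0,0,-0.04],[0,0,-0.04],[0,0,-0.04],[0,0,-0.03],[0,0,-0.013],[0,0,0],[0,0,0],[0,0,0]],"yaw":[0,0,0,0,0,0,0,0,0],"jaw":[1,1,1,1,1,1,1,1,1]}'
python3 - <<'E'
from workcell import manip
import cv2
c=manip.camera("side");cv2.imwrite("pics/side2.png",cv2.resize(c["frame"][180:340,200:460,::-1],None,fx=3,fy=3))
E
```

```text
clock: 5.37
position: [0.6482, -0.1353, 0.031]
ee_rot: [0.753, 0.658, 0.001, 0.001]
ft_force: [0.3, 0.2, 0.5]
grip_width: 0.0
grasp_force: 0.0
```

View pics/side2.png

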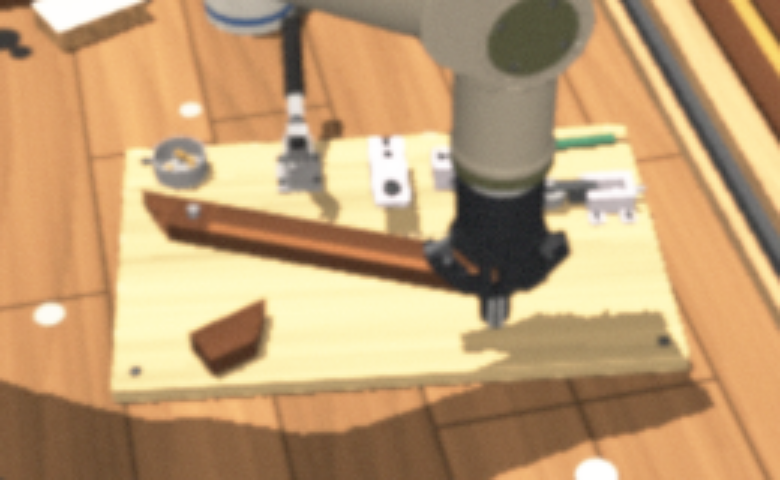

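The closed fingers are at (495,310), just in front of the bar near its free end. I'll start pushing.

```bash
python3 -m jog '{"offset":[[0.001,0.007,-0.002],[0.001,0.007,0],[0.001,0.007,0],[0.001,0.007,0],[0.001,0.007,0],[0.001,0.007,0],[0.001,0.007,0],[0.001,0.007,0],[0.001,0.007,0],[0.001,0.007,0],[0,0,0],[0,0,0]],"yaw":[0,0,0,0,0,0,0,0,0,0,0,0],"jaw":[1,1,1,1,1,1,1,1,1,1,1,1]}'
python3 - <<'E'
from workcell import manip
from h import *
o=manip.get_obs();print(j(*o["position"][:2]),o["ft_force"])
c=manip.camera("scene")
for t in ["bar_tip","pin"]: print(t,[(j(*x["at"][:2]).round(),x["score"]) for x in manip.tip_of(c,t)[:1]])
E
```

```text
clock: 6.42
position: [0.6565, -0.0643, 0.0263]
ee_rot: [0.753, 0.658, 0.0, -0.0]
ft_force: [-0.4, -0.4, -0.8]
grip_width: 0.0
grasp_force: 0.0
[261.91208754 -80.03571688] [-0.35917965 -0.37716881 -0.82260868]
bar_tip [(array([329., -36.]), 0.73)]
pin [(array([ 1., -1.]), 0.71)]
```

```bash
python3 -m jog '{"offset":[[0.0006,0.004,0],[0.0006,0.004,0],[0.0006,0.004,0],[0.0006,0.004,0],[0.0004,0.003,0],[0.0003,0.002,0],[0.0003,0.002,0]],"yaw":[0,0,0,0,0,0,0],"jaw":[1,1,1,1,1,1,1]}'
python3 -m jog '{"offset":[[0.0001,0.001,0],[0.0002,0.001,0]],"yaw":[0,0],"jaw":[1,1]}'
```

```text
clock: 7.15
position: [0.66, -0.042, 0.0264]
ee_rot: [0.753, 0.658, 0.0, 0.0]
ft_force: [1.0, -1.7, 0.2]
grip_width: -0.002
grasp_force: 0.6
clock: 7.32
position: [0.6602, -0.0403, 0.0264]
ee_rot: [0.753, 0.658, 0.0, 0.0]
ft_force: [1.4, -1.5, -0.6]
grip_width: 0.004
grasp_force: 0.6
```

```bash
for i in 1; do python3 -m jog '{"offset":[[0.0001,0.001,0],[0.0002,0.001,0]],"yaw":[0,0],"jaw":[1,1]}' | sed -n 2,4p;  python3 -m jog '{"offset":[[0.0001,0.001,0],[0.0002,0.001,0]],"yaw":[0,0],"jaw":[1,1]}'| sed -n 2,4p;  python3 -m jog '{"offset":[[0.0001,0.001,0],[0.0002,0.001,0]],"yaw":[0,0],"jaw":[1,1]}'| sed -n 2,4p; done
```

```text
position: [0.6605, -0.0384, 0.0263]
ee_rot: [0.753, 0.658, 0.0, 0.0]
ft_force: [0.6, -1.6, 0.5]
position: [0.6608, -0.0362, 0.0263]
ee_rot: [0.753, 0.658, 0.0, 0.0]
ft_force: [1.0, -1.6, 0.3]
position: [0.6611, -0.0342, 0.0263]
ee_rot: [0.753, 0.658, -0.0, 0.0]
ft_force: [-0.3, -3.8, -0.0]
```

Roller contact is beginning. I'll continue in small steps.

```bash
python3 -m jog '{"offset":[[0.0001,0.001,0]],"yaw":[0],"jaw":[1]}' | sed -n '2p;4p'; python3 -m jog '{"offset":[[0.0001,0.001,0]],"yaw":[0],"jaw":[1]}' | sed -n '2p;4p';python3 -m jog '{"offset":[[0.0001,0.001,0]],"yaw":[0],"jaw":[1]}' | sed -n '2p;4p';python3 -m jog '{"offset":[[0.0001,0.001,0]],"yaw":[0],"jaw":[1]}' | sed -n '2p;4p'
```

```text
position: [0.6611, -0.0341, 0.0263]
ft_force: [-0.2, -5.3, 0.6]
position: [0.6611, -0.0338, 0.0263]
ft_force: [-2.2, -6.5, 2.9]
position: [0.6611, -0.0333, 0.0263]
ft_force: [-2.0, -7.2, 3.2]
position: [0.6612, -0.0326, 0.0263]
ft_force: [-1.2, -7.4, 2.0]
```

```bash
python3 -m jog '{"offset":[[0.0001,0.001,0]],"yaw":[0],"jaw":[1]}' | sed -n '2p;4p'; python3 -m jog '{"offset":[[0.0001,0.001,0]],"yaw":[0],"jaw":[1]}' | sed -n '2p;4p';python3 -m jog '{"offset":[[0.0001,0.001,0]],"yaw":[0],"jaw":[1]}' | sed -n '2p;4p'
```

```text
position: [0.6615, -0.0316, 0.0263]
ft_force: [-0.4, -6.3, 0.1]
position: [0.6618, -0.0304, 0.0264]
ft_force: [1.6, -6.6, -0.1]
position: [0.6621, -0.0291, 0.0264]
ft_force: [2.9, -5.0, -0.8]
```

```bash
for k in 1; do python3 -m jog '{"offset":[[0.0001,0.001,0]],"yaw":[0],"jaw":[1]}' | sed -n '2p;4p'; python3 -m jog '{"offset":[[0.0001,0.001,0]],"yaw":[0],"jaw":[1]}' | sed -n '2p;4p';python3 -m jog '{"offset":[[0.0001,0.001,0]],"yaw":[0],"jaw":[1]}' | sed -n '2p;4p';python3 -m jog '{"offset":[[0,0,0]],"yaw":[0],"jaw":[1]}' | sed -n '2p;4p'; done
```

```text
position: [0.6623, -0.0277, 0.0264]
ft_force: [2.2, -4.5, -0.8]
position: [0.6624, -0.0263, 0.0264]
ft_force: [2.7, -3.5, -0.5]
position: [0.6624, -0.0248, 0.0265]
ft_force: [2.0, -2.9, 0.3]
position: [0.6622, -0.0239, 0.0265]
ft_force: [1.6, -3.0, 0.5]
```

```bash
for k in 1; do python3 -m jog '{"offset":[[0.0001,0.001,0]],"yaw":[0],"jaw":[1]}' | sed -n '2p;4p'; python3 -m jog '{"offset":[[0.0001,0.001,0]],"yaw":[0],"jaw":[1]}' | sed -n '2p;4p';python3 -m jog '{"offset":[[0.0001,0.001,0]],"yaw":[0],"jaw":[1]}' | sed -n '2p;4p';python3 -m jog '{"offset":[[0.0001,0.001,0]],"yaw":[0],"jaw":[1]}' | sed -n '2p;4p'; done
python3 - <<'E'
from workcell import manip
from h import *
o=manip.get_obs();print(j(*o["position"][:2]),o["ft_force"])
c=manip.camera("scene")
for t in ["bar_tip","pin"]: print(t,[(j(*x["at"][:2]).round(),x["score"]) for x in manip.tip_of(c,t)[:1]])
E
```

```text
position: [0.6622, -0.0231, 0.0264]
ft_force: [1.6, -2.1, -0.1]
position: [0.6621, -0.0217, 0.0263]
ft_force: [0.2, -0.8, 0.6]
position: [0.6621, -0.0202, 0.0262]
ft_force: [0.0, 0.3, -0.6]
position: [0.6621, -0.0191, 0.0262]
ft_force: [0.4, 0.4, -0.4]
[261.07407064 -34.48046738] [ 0.3604372   0.40169068 -0.41057867]
bar_tip [(array([327.,  22.]), 0.76)]
pin [(array([5., 0.]), 0.73)]
```

It snapped over, with the tip now at jig y of about 22. Next I'll feel for the bar and press.

```bash
for k in 1; do python3 -m jog '{"offset":[[0.0001,0.001,0]],"yaw":[0],"jaw":[1]}' | sed -n '2p;4p'; python3 -m jog '{"offset":[[0.0001,0.001,0]],"yaw":[0],"jaw":[1]}' | sed -n '2p;4p';python3 -m jog '{"offset":[[0.0001,0.001,0]],"yaw":[0],"jaw":[1]}' | sed -n '2p;4p';python3 -m jog '{"offset":[[0,0,0]],"yaw":[0],"jaw":[1]}' | sed -n '2p;4p'; done
```

```text
position: [0.6625, -0.0192, 0.0263]
ft_force: [-0.1, 0.0, -0.4]
position: [0.6626, -0.0182, 0.0263]
ft_force: [0.4, 0.5, -0.1]
position: [0.6628, -0.0171, 0.0263]
ft_force: [-0.4, -0.1, -0.9]
position: [0.6628, -0.0168, 0.0263]
ft_force: [-0.4, 0.2, 1.0]
```

```bash
for k in 1; do python3 -m jog '{"offset":[[0.0001,0.001,0]],"yaw":[0],"jaw":[1]}' | sed -n '2p;4p'; python3 -m jog '{"offset":[[0.0001,0.001,0]],"yaw":[0],"jaw":[1]}' | sed -n '2p;4p';python3 -m jog '{"offset":[[0.0001,0.001,0]],"yaw":[0],"jaw":[1]}' | sed -n '2p;4p';python3 -m jog '{"offset":[[0,0,0]],"yaw":[0],"jaw":[1]}' | sed -n '2p;4p'; done
```

```text
position: [0.6629, -0.0163, 0.0263]
ft_force: [0.2, -0.4, 0.1]
position: [0.663, -0.0152, 0.0263]
ft_force: [-0.2, -0.2, 0.1]
position: [0.6631, -0.0142, 0.0264]
ft_force: [-0.5, 0.7, -0.6]
position: [0.6631, -0.0138, 0.0264]
ft_force: [-0.9, -0.2, -0.5]
```

```bash
for k in 1; do python3 -m jog '{"offset":[[0.0001,0.001,0]],"yaw":[0],"jaw":[1]}' | sed -n '2p;4p'; python3 -m jog '{"offset":[[0.0001,0.001,0]],"yaw":[0],"jaw":[1]}' | sed -n '2p;4p';python3 -m jog '{"offset":[[0,0,0]],"yaw":[0],"jaw":[1]}' | sed -n '2p;4p'; done
```

```text
position: [0.6632, -0.0134, 0.0263]
ft_force: [0.1, -1.1, 0.1]
position: [0.6632, -0.0132, 0.0263]
ft_force: [-1.5, -5.2, 2.2]
position: [0.6632, -0.0132, 0.0263]
ft_force: [-1.3, -4.0, 1.5]
```

```bash
for k in 1; do python3 -m jog '{"offset":[[0.0001,0.0005,0],[0,0,0]],"yaw":[0,0],"jaw":[1,1]}' | sed -n '2p;4p'; python3 -m jog '{"offset":[[0.0001,0.0005,0],[0,0,0]],"yaw":[0,0],"jaw":[1,1]}' | sed -n '2p;4p';python3 -m jog '{"offset":[[0.0001,0.0005,0],[0,0,0]],"yaw":[0,0],"jaw":[1,1]}' | sed -n '2p;4p'; done
```

```text
position: [0.6632, -0.0132, 0.0263]
ft_force: [-1.6, -5.8, 2.0]
position: [0.6632, -0.0132, 0.0264]
ft_force: [-3.1, -6.3, 2.2]
position: [0.6632, -0.0132, 0.0263]
ft_force: [-3.6, -7.7, 3.3]
```

```bash
for k in 1; do python3 -m jog '{"offset":[[0.0001,0.0005,0],[0,0,0]],"yaw":[0,0],"jaw":[1,1]}' | sed -n '2p;4p'; python3 -m jog '{"offset":[[0.0001,0.0005,0],[0,0,0]],"yaw":[0,0],"jaw":[1,1]}' | sed -n '2p;4p';python3 -m jog '{"offset":[[0,0.0005,0],[0,0,0],[0,0,0],[0,0,0],[0,0,0],[0,0,0]],"yaw":[0,0,0,0,0,0],"jaw":[1,1,1,1,1,1]}' | sed -n '2p;4p'; done
```

```text
position: [0.6632, -0.0132, 0.0263]
ft_force: [-5.4, -8.9, 3.9]
position: [0.6632, -0.0132, 0.0263]
ft_force: [-4.3, -9.7, 4.4]
position: [0.6632, -0.0131, 0.0263]
ft_force: [-5.5, -11.3, 5.2]
```

```bash
python3 -m jog '{"offset":[[0,0,0],[0,0,0],[0,0,0]],"yaw":[0,0,0],"jaw":[1,1,1]}' | sed -n '2p;4p'; python3 -m jog '{"offset":[[-0.0006,-0.004,0],[-0.001,-0.008,0],[-0.0015,-0.01,0],[-0.0015,-0.01,0],[0,0,0.03],[0,0,0.04],[0,0,0.04],[0,0,0.04],[0,0,0.04],[0,0,0.03],[0,0,0]],"yaw":[0,0,0,0,0,0,0,0,0,0,0],"jaw":[1,1,1,1,1,1,1,1,1,1,1]}'
python3 -m jog '{"offset":[[-0.0135,0.0345,0],[-0.0135,0.0345,0],[-0.0135,0.0345,0],[-0.0135,0.0345,0],[-0.0135,0.0345,0],[-0.0135,0.0345,0],[-0.0135,0.0345,0],[-0.0135,0.0345,0],[-0.0135,0.0345,0],[0,0,0],[0,0,0]],"yaw":[0,0,0,0,0,0,0,0,0,0,0],"jaw":[1,1,1,1,1,1,1,1,1,1,1]}'
python3 - <<'E'
from workcell import manip
from h import *
import cv2
o=manip.get_obs();print(o["joint_pos"],j(*o["position"][:2]),o["ft_force"])
for n in ["scene","side"]:
  c=manip.camera(n);cv2.imwrite(f"pics/{n}3.png",c["frame"][:,:,::-1])
  for t in ["bar_tip","pin","clamp_hinge","clamp_grip","roller"]: print(t,[(j(*x["at"][:2]).round(),round(x["at"][2],3),round(x["score"],2)) for x in manip.tip_of(c,t)[:1]])
E
```

```text
position: [0.6632, -0.0131, 0.0263]
ft_force: [-4.4, -10.9, 5.3]
clock: 12.63
position: [0.6616, -0.0416, 0.2541]
ee_rot: [0.753, 0.657, 0.004, 0.004]
ft_force: [1.1, -0.4, 0.9]
grip_width: -0.001
grasp_force: 0.0
clock: 13.55
position: [0.5364, 0.2713, 0.2463]
ee_rot: [0.752, 0.659, 0.0, -0.0]
ft_force: [0.3, -0.8, 0.2]
grip_width: 0.002
grasp_force: 0.0
[ 0.03379393  0.35986138 -0.7387799   1.47501386  0.24227437  1.39989327
 -0.8446981 ] [ 95.08690782 235.00589897] [ 0.34433334 -0.84227805  0.17856716]
bar_tip [(array([330.,  23.]), 0.031, 0.75)]
pin [(array([2., 3.]), 0.023, 0.63)]
clamp_hinge [(array([105.,  65.]), 0.056, 0.97)]
clamp_grip [(array([105., 153.]), 0.101, 0.64)]
roller [(array([340.,  13.]), 0.032, 0.43)]
bar_tip [(array([328.,  20.]), 0.03, 0.84)]
pin [(array([ 2., -1.]), 0.015, 0.94)]
clamp_hinge [(array([103.,  63.]), 0.056, 0.59)]
clamp_grip [(array([104., 153.]), 0.103, 0.57)]
roller [(array([339.,  11.]), 0.037, 0.43)]
```

View pics/scene3.png

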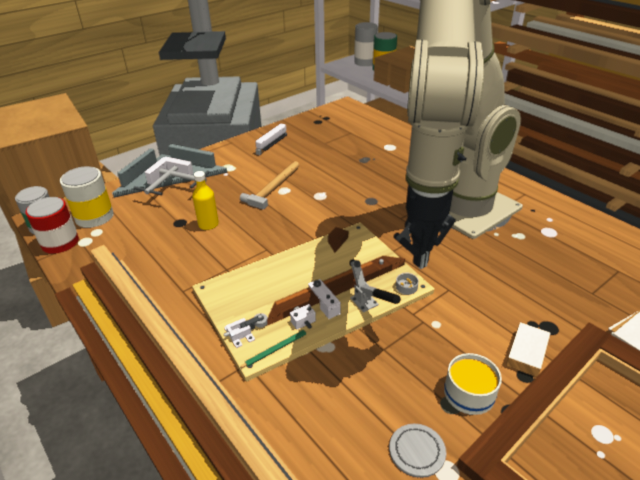

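The bar is home. The clamp handle at (385,293) still leans back, and the fingers are behind it. I'll lower and approach.

```bash
python3 -m jog '{"offset":[[0.008,-0.001,-0.038],[0,0,-0.038],[0,0,-0.038],[0,0,-0.038],[-0.001,-0.008,0],[-0.001,-0.008,0],[-0.001,-0.006,0],[0,0,0],[0,0,0]],"yaw":[0,0,0,0,0,0,0,0,0],"jaw":[1,1,1,1,1,1,1,1,1]}'
python3 -m jog '{"offset":[[-0.0004,-0.003,0],[-0.0004,-0.003,0],[-0.0004,-0.003,0]],"yaw":[0,0,0],"jaw":[1,1,1]}'
python3 - <<'E'
from workcell import manip
from h import *
import cv2
o=manip.get_obs();print(j(*o["position"][:2]),o["ft_force"])
c=manip.camera("side");cv2.imwrite("pics/side4.png",cv2.resize(c["frame"][150:310,200:460,::-1],None,fx=3,fy=3))
E
```

```text
clock: 14.9
position: [0.5441, 0.2461, 0.0969]
ee_rot: [0.754, 0.657, 0.002, 0.001]
ft_force: [0.2, -0.1, 0.8]
grip_width: -0.002
grasp_force: 0.0
clock: 15.15
position: [0.542, 0.2398, 0.0957]
ee_rot: [0.753, 0.658, 0.003, -0.001]
ft_force: [3.2, 13.3, 2.4]
grip_width: -0.001
grasp_force: 7.2
[105.15675768 204.54375393] [ 3.19777593 13.29505434  2.35181611]
```

View pics/side4.png

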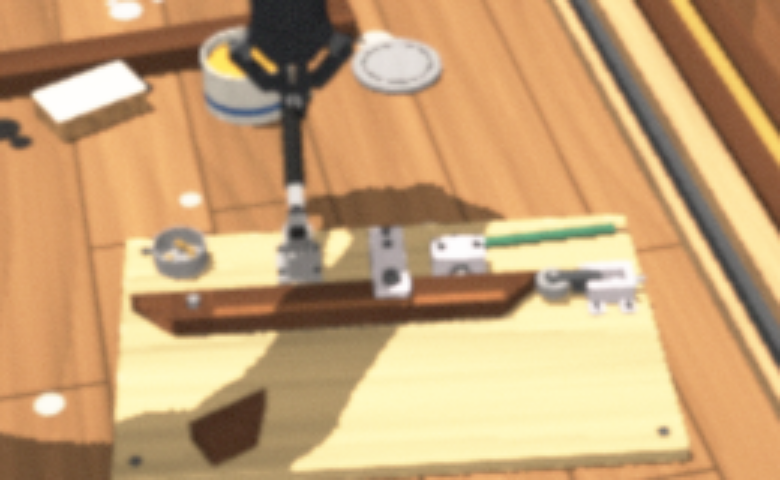

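The bar is flush at the stop and the fingers are touching the handle's end at (295,90). I'll follow the arc.

```bash
python3 -m jog '{"offset":[[-0.0005,-0.0035,0.003],[-0.0005,-0.0035,0.005],[-0.0005,-0.0035,0.005],[-0.0005,-0.0035,0.005],[-0.0005,-0.0035,0.005],[-0.0005,-0.0035,0.005]],"yaw":[0,0,0,0,0,0],"jaw":[1,1,1,1,1,1]}'
python3 - <<'E'
from workcell import manip
from h import *
o=manip.get_obs();print(j(*o["position"][:2]),o["ft_force"])
c=manip.camera("side")
print([(j(*x["at"][:2]).round(),round(x["at"][2],3),round(x["score"],2)) for x in manip.tip_of(c,"clamp_grip")[:1]])
E
```

```text
clock: 15.7
position: [0.5394, 0.2213, 0.1251]
ee_rot: [0.752, 0.659, 0.004, -0.001]
ft_force: [3.5, 13.1, 4.7]
grip_width: 0.002
grasp_force: 6.6
[105.13964511 185.87317486] [ 3.52700118 13.11078584  4.74644719]
[(array([106., 138.]), 0.123, 0.85)]
```

```bash
python3 -m jog '{"offset":[[-0.0005,-0.004,0.004],[-0.0005,-0.004,0.004],[-0.0005,-0.004,0.004],[-0.0005,-0.004,0.004],[-0.0005,-0.004,0.004],[-0.0006,-0.004,0.003],[-0.0006,-0.004,0.003],[-0.0006,-0.004,0.002],[-0.0006,-0.004,0.002],[-0.0006,-0.004,0.002],[-0.0006,-0.004,0.002]],"yaw":[0,0,0,0,0,0,0,0,0,0,0],"jaw":[1,1,1,1,1,1,1,1,1,1,1]}'
python3 - <<'E'
from workcell import manip
from h import *
o=manip.get_obs();print(j(*o["position"][:2]),o["ft_force"])
c=manip.camera("side")
print([(j(*x["at"][:2]).round(),round(x["at"][2],3),round(x["score"],2)) for x in manip.tip_of(c,"clamp_grip")[:1]])
E
```

```text
clock: 16.72
position: [0.5328, 0.1753, 0.1583]
ee_rot: [0.752, 0.659, 0.003, -0.0]
ft_force: [-0.4, 7.3, 5.3]
grip_width: -0.002
grasp_force: 3.9
[105.21587436 139.47209073] [-0.43442216  7.28594376  5.3025821 ]
[(array([104., 100.]), 0.144, 0.9)]
```

```bash
python3 -m jog '{"offset":[[-0.0006,-0.004,0.002],[-0.0006,-0.004,0.002],[-0.0006,-0.004,0.001],[-0.0006,-0.004,0.001],[-0.0006,-0.004,0],[-0.0006,-0.004,0],[-0.0006,-0.004,0],[-0.0006,-0.004,0],[-0.0006,-0.004,0],[-0.0006,-0.004,0],[-0.0006,-0.004,0],[0,0,0]],"yaw":[0,0,0,0,0,0,0,0,0,0,0,0],"jaw":[1,1,1,1,1,1,1,1,1,1,1,1]}'
for k in 1; do python3 -m jog '{"offset":[[-0.0003,-0.002,0],[-0.0003,-0.002,0]],"yaw":[0,0],"jaw":[1,1]}'|sed -n '2p;4p'; python3 -m jog '{"offset":[[-0.0003,-0.002,0],[-0.0003,-0.002,0]],"yaw":[0,0],"jaw":[1,1]}'|sed -n '2p;4p'; done
python3 - <<'E'
from workcell import manip
from h import *
o=manip.get_obs();print(j(*o["position"][:2]),o["ft_force"])
c=manip.camera("side")
print([(j(*x["at"][:2]).round(),round(x["at"][2],3),round(x["score"],2)) for x in manip.tip_of(c,"clamp_grip")[:1]])
E
```

```text
clock: 17.82
position: [0.5259, 0.128, 0.1628]
ee_rot: [0.753, 0.658, 0.0, 0.0]
ft_force: [-0.1, 3.6, 1.8]
grip_width: 0.001
grasp_force: 1.7
position: [0.5253, 0.1247, 0.1626]
ft_force: [0.2, 4.6, 3.6]
position: [0.5247, 0.121, 0.1626]
ft_force: [-0.1, 6.5, 3.9]
[104.9468432   84.54100695] [-0.09785827  6.54218643  3.91903636]
[(array([104.,  61.]), 0.155, 0.73)]
```

```bash
for k in 1; do python3 -m jog '{"offset":[[-0.0003,-0.002,0],[-0.0003,-0.002,0]],"yaw":[0,0],"jaw":[1,1]}'|sed -n '2p;4p'; python3 -m jog '{"offset":[[-0.0003,-0.002,0],[-0.0003,-0.002,0]],"yaw":[0,0],"jaw":[1,1]}'|sed -n '2p;4p';python3 -m jog '{"offset":[[-0.0003,-0.002,0],[0,0,0]],"yaw":[0,0],"jaw":[1,1]}'|sed -n '2p;4p'; done
```

```text
position: [0.5245, 0.1205, 0.1628]
ft_force: [7.2, 24.3, -4.6]
position: [0.5244, 0.1204, 0.163]
ft_force: [13.9, 36.9, -12.0]
position: [0.5243, 0.1203, 0.163]
ft_force: [14.9, 38.7, -13.2]
```

The clamp is hard against its end stop. I'll back off, rise clear and check.

```bash
python3 -m jog '{"offset":[[0.001,0.006,0],[0.001,0.008,0],[0.0015,0.01,0],[0.003,0.02,0],[0.003,0.02,0],[0,0,0.03],[0,0,0.04],[0,0.02,0.03],[0,0,0],[0,0,0]],"yaw":[0,0,0,0,0,0,0,0,0,0],"jaw":[1,1,1,1,1,1,1,1,1,1]}'
python3 - <<'E'
from workcell import manip
from h import *
import cv2
for n in ["scene","side"]:
  c=manip.camera(n);cv2.imwrite(f"pics/{n}5.png",cv2.resize(c["frame"][(200 if n=="scene" else 150):,180:460,::-1][:180],None,fx=2.8,fy=2.8))
  for t in ["bar_tip","pin","clamp_hinge","clamp_grip","pad","offcut","screw_tin","pencil"]: print(t,[(j(*x["at"][:2]).round(),round(x["at"][2],3),round(x["score"],2)) for x in manip.tip_of(c,t)[:1]])
E
```

```text
clock: 19.58
position: [0.533, 0.1951, 0.2637]
ee_rot: [0.753, 0.658, 0.001, 0.001]
ft_force: [-0.8, 0.2, -1.2]
grip_width: 0.003
grasp_force: 0.0
bar_tip [(array([331.,  21.]), 0.034, 0.85)]
pin [(array([326.,  24.]), 0.032, 0.74)]
clamp_hinge [(array([102.,  64.]), 0.055, 0.92)]
clamp_grip [(array([102.,  62.]), 0.155, 0.68)]
pad [(array([ 3., -1.]), 0.022, 0.68)]
offcut [(array([  23., -158.]), 0.012, 0.92)]
screw_tin [(array([-13.,  84.]), 0.018, 0.93)]
pencil [(array([342.,  93.]), 0.018, 0.79)]
bar_tip [(array([330.,  25.]), 0.033, 0.61)]
pin [(array([2., 1.]), 0.016, 0.68)]
clamp_hinge [(array([101.,  64.]), 0.054, 0.89)]
clamp_grip [(array([102.,  61.]), 0.153, 0.78)]
pad []
offcut [(array([  24., -156.]), 0.018, 0.97)]
screw_tin [(array([-14.,  90.]), 0.019, 0.68)]
pencil [(array([253.,  38.]), 0.028, 0.64)]
```

View pics/side5.png

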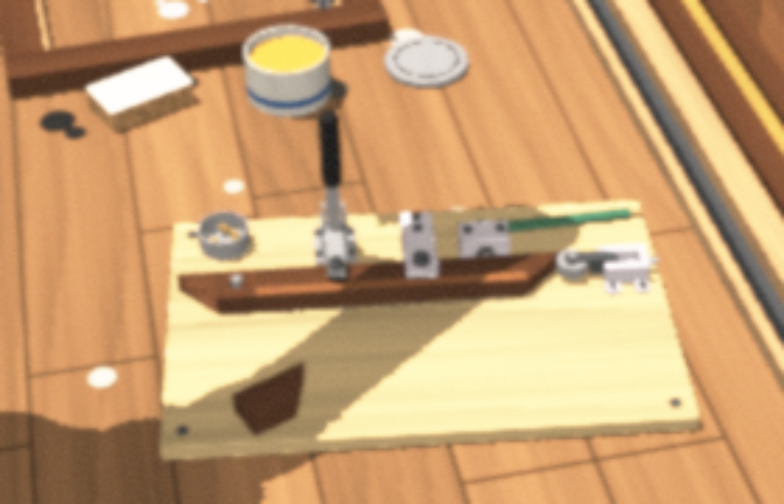

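The handle at (330,145) stands upright, and the arm is down on the bar at (337,272). The bar lies parallel to the jig against the stop, and the robot is clear, so I'll hand in.

```bash
python3 -c "
from workcell import manip
print(manip.hand_in())"
```

```text
the job is handed in; nothing more can be done
None
```

I pushed the bar past the roller, pressed it onto the stop screw with about 12 N (wrist reading), and threw the clamp fully over onto it; the job is handed in at about 20 s, but no verdict came back.

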